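# Clamp down the lid of a pressure pot crosswise and close its vent

## Task

The lid of the pressure pot is on but its four clamping levers are still loose: push them round clockwise to draw the lid down evenly, working crosswise (after the first lever, the one opposite it, then the other two) in two passes: first turn every lever only until it points about straight out from the pot, then go crosswise again and turn every one to its stop. Only when all four are tight, shut the vent valve on top by swinging its handle clockwise a quarter turn to its stop, so that it stands across the valve. Leave the other things on the bench alone.

Things in the scene. Friction and masses are not known exactly. Their poses are not given: they have to be found in the camera images.
- pot: small grey pressure pot fixed to the bench; shell 118 mm across, flange and steel lid 166 mm, dial gauge and capped outlet on its side. Origin: centre of the foot's underside; z up. The lid's upper face is at 128 mm when loose, 123 mm when fully down. Four studs on a 66 mm radius, on the pot's own +x (nut 1), +y (nut 2), -x (nut 3), -y (nut 4): 1 is opposite 3, 2 opposite 4.
- lever_1 (a joint): angle of clamping-lever nut 1 (rad), growing clockwise seen from above (tightening). At 0 (loose) its lever points 75 degrees anticlockwise of straight out from the pot's centre; at 1.31 straight out; its stop is at 2.6, 74 degrees clockwise of straight out. Starts at 0 to 0.3. Stays where it is left; takes about 5 N on the grip; the nut sinks 6 mm over the whole turn, drawing the lid down.
- lever_2 (a joint): the same for nut 2.
- lever_3 (a joint): the same for nut 3.
- lever_4 (a joint): the same for nut 4.
- lever_1_tip (a point): middle of the lever's dark grip, 48 mm from the nut's axis; the arm is 13 to 18 mm thick, rises outwards from a hub 25 mm across and ends 65 mm from the axis. The point is 29 mm above the lid's upper face there. All round the levers is open; a fingertip may go down to 8 mm above the lid beside it.
- lever_2_tip (a point): the same for lever 2.
- lever_3_tip (a point): the same for lever 3.
- lever_4_tip (a point): the same for lever 4.
- lid_center (a point): middle of the lid, at the level of the upper face of its rim; z along the lid's normal. As the nuts go down unevenly the lid cants by about a degree; when all are tight it is level, about 123 mm above the bench.
- vent (a joint): angle of the vent valve's handle (rad): 0 in line with the valve (open), 1.57 across it (closed, its stop); it starts at 0 to 0.2 and grows clockwise seen from above. It stays where it is left; about 2 N on the grip.
- vent_tip (a point): middle of the black grip of the vent handle, 52 mm from its pivot, 56 mm above the lid's upper face; grip 34 mm long, 13 wide, 14 high. The steel ball valve lies along the pot's x axis over the lid's middle, its pivot on the pot's centre line. Open, the handle points to the pot's -x, over the riser and nut 3 (whose stud ends 34 mm above the lid); closed, to the pot's +y.
- meter: yellow multimeter lying on the bench, 166 mm long, 42 mm high. Leave alone.
- bit_wallet: flat black bit case lying on the bench beyond the pot, 133 mm long, 32 mm high. Leave alone.
- feeler_gauge: closed steel feeler gauge lying on the bench, 99 mm long. Leave alone.

How it is judged (in metres and radians):
On the way, in this order (a step that is already met when the one before it is completed fails the run):
1. first pass: all four levers point roughly straight out (0.9 to 1.9 rad), none tightened further yet (value of joint lever_1 between 0.9 and 1.9 rad and value of joint lever_2 between 0.9 and 1.9 rad and value of joint lever_3 between 0.9 and 1.9 rad and value of joint lever_4 between 0.9 and 1.9 rad), for 0.1 s.
2. second pass: all four levers are turned to their stops (over 2.35 of 2.6 rad) (value of joint each of lever_1, lever_2, lever_3, lever_4 above 2.35 rad), for 0.1 s.
3. the vent is closed (over 1.35 of 1.57 rad) (value of joint vent above 1.35 rad), for 0.1 s.
At the end, for the whole second after the job is handed in: all four levers within 0.25 rad of their stops (2.6), with the lid drawn down (its upper face under 124.5 mm above the pot's underside) and level within 0.012 rad; the vent handle within 0.22 rad of closed (1.57); the meter, bit case and gauge within 30 mm of where they lay (all of step 2 and value of joint vent above 1.35 rad and angle between lid_center's own z axis and vertical below 0.012 rad and z of lid_center in the frame of pot below 0.1245 m and distance of each of meter, bit_wallet, feeler_gauge from where it was at the start of the episode below 0.03 m); the robot touches nothing.
It fails at once if first pass not crosswise: two neighbouring levers are turned (over 0.7 rad) while both of the others are still loose ((value of joint each of lever_1, lever_2 above 0.7 rad and value of joint each of lever_3, lever_4 below 0.7 rad) or (value of joint each of lever_2, lever_3 above 0.7 rad and value of joint each of lever_4, lever_1 below 0.7 rad) or (value of joint each of lever_3, lever_4 above 0.7 rad and value of joint each of lever_1, lever_2 below 0.7 rad) or (value of joint each of lever_4, lever_1 above 0.7 rad and value of joint each of lever_2, lever_3 below 0.7 rad)).
It fails at once if second pass not crosswise: two neighbouring levers are tight (over 2.1 rad) while both of the others are not ((value of joint each of lever_1, lever_2 above 2.1 rad and value of joint each of lever_3, lever_4 below 2.1 rad) or (value of joint each of lever_2, lever_3 above 2.1 rad and value of joint each of lever_4, lever_1 below 2.1 rad) or (value of joint each of lever_3, lever_4 above 2.1 rad and value of joint each of lever_1, lever_2 below 2.1 rad) or (value of joint each of lever_4, lever_1 above 2.1 rad and value of joint each of lever_2, lever_3 below 2.1 rad)).
It fails at once if a lever is tightened (over 2.1 rad) while another is still loose (under 0.8 rad) (value of joint any of lever_1, lever_2, lever_3, lever_4 above 2.1 rad and value of joint any of lever_1, lever_2, lever_3, lever_4 below 0.8 rad).
It fails at once if the vent is shut (over 0.6 rad) before all four levers are tight (value of joint vent above 0.6 rad and value of joint any of lever_1, lever_2, lever_3, lever_4 below 2.3 rad).
It fails at once if the meter, bit case or gauge is moved by more than 30 mm (distance of any of meter, bit_wallet, feeler_gauge from where it was at the start of the episode above 0.03 m).
It also fails if it takes over 66 s, if anything falls off the work surface, if the arm or the gripper's body presses on something with over 40 N, if the wrist force passes 120 N, or if a joint passes its speed limit or range.

## Robot

A 6-joint arm with a two-finger parallel gripper is mounted at the origin on a cart in front of the work surface, level with it; the furniture and walls round the work are solid. World frame = base frame: x ahead of the robot, y to its left, z up, the work surface at z = 0. Lengths are in m, angles in degrees, forces in N, time in s.
With the tool pointing down it reaches from about 0.3 to 0.75 m from the base axis. Payload 8.5 kg.
Tool frame: the origin (TCP) lies at the very end of the fingers, on their centre line; the grasp point (between the pads) lies 19 mm behind it; z points along the fingers, y is the line along which they close (so a half turn about z gives the same grasp; the last joint's range is limited). The gripper opens to 85 mm and grips with 20 to 120 N. Pads are 22 mm wide; open, the fingers measure 114 mm over their backs; the gripper's body (76 mm by 85 mm) begins 54 mm behind the grasp point. The pads swing forward as they close: fully open they stand 13 mm farther back than shut.
Start: joints at [-75.476, 21.807, 74.336, -0, 83.858, -12.336], TCP at [0.248, -0.491, 0.204] pointing down, gripper open.
Joint ranges: [-178.18, 178.18], [-50.72, 133.34], [12.68, 142.11], [-81.47, 261.47], [9.98, 163.14], [-165.26, 165.26]. Speed limits (degrees/s): [136.94, 136.94, 180, 180, 180, 180].

## Interface

Orientations are given as a 3x3 rotation matrix whose columns are the frame's x, y, z axes.
In Python, from rig import * gives the robot as it stands. The module is installed in compiled form; this text tells all that it offers.
- The arm moves only by the shell command python3 -m pendant 'ROWS' [OPENING] [FORCE]. ROWS is JSON, a list of rows, each a list of 2 entries, a list of its own where there are three numbers: the shift along the tool's x, y, z as a fraction of full scale, then the turn, a rotation vector about the tool's x, y, z as a fraction of full scale. A call has 1 to 8 rows; each row shifts and turns the commanded pose from where the row before left it, along the tool's axes as they then stand; what a row does not reach is not made up. Full scale, the value 1, is 40 mm for a shift and 5 degrees for a turn. A row lasts 1/8 s, in which the tool goes at most 62.5 mm and 10.7 degrees, less where a joint would pass 70% of its speed; a pose out of reach is approached as far as the arm can. A call with a number of a shift or a turn outside -1 to 1 is refused whole. A call with a gripper value outside its range is refused whole. OPENING is the opening, from 0 (shut) to 1 (fully open), set as the call begins (- or left out, the last holds). The fingers move at their own pace and stop on an object; FORCE is the grip in N (left out, the last holds). Time passes only in rows, so rows that do not move let the fingers close. It gives the time, the measured TCP pose, the force, the opening and the grip force at its end, in the units of the state.
- observe(): the state, without advancing time (a new reading comes with each control period).
- get_image(name): name is "scene" or "top" or "wrist"; returns a dict with "img" (384x512x3 uint8, blue, green, red), "range_z" (384x512 float32, m along the optical axis (not along the pixel's ray), 0 where there is no reading), "camera_matrix" (3x3 intrinsics, pixels), "eye" and "rotation" of the camera in the world. Camera axes: x right, y down, z forward; pixel columns grow to the right and rows downward; lengths in m; the calibration is good to about 2 mm. A picture is of the moment at which its call begins.
- close_job(): hands the job in; it is judged then, once.
Trained networks look in the newest picture that a camera, given by its name, has taken for a name from the list of things; names that differ only in an ending like _2 or _b are one class to them, and where a whole thing is asked for, a point or a joint stands for the part that bears it (a point fixed in the world has none). Each returns a list of dicts, best first, with "conf" (0 to 1); they miss things now and then, are a little off and sometimes report something else, mostly with a low value. They report only what shows in the picture. A call takes as long as a camera call.
- regions_of(camera, query): "mask" (384x512 bool, what is visible of it).
- landmark_of(camera, query): "point" ([x, y, z] in m, in world coordinates, good to about 4 mm: a listed point, or the origin of a listed thing).
The state is a dict: "time_s": time; "q": joint angles; "qvel": joint speeds; "joint_efforts": joint torques, N m; "position": TCP position; "tool_rot": TCP orientation; "ft_force": force on the tool from outside, world axes, zero at the start; "wrist_torque": the same for the moment, N m; "grip_width": finger opening in m; "gripper_force": force on a finger pad.
Only numpy, scipy, OpenCV 4.12 (cv2) and the standard library are available. Lean on these libraries where they do the work, as an engineer would, in place of code of your own. Each camera call takes 0.05 s, during which the arm holds its last target. There are 200 camera calls.

## Working session

There is one attempt and no reset: what is moved stays moved. The work goes in short steps, Python scripts to look and compute and a shell command to move; the robot and the scene stay as the last step left them, time stands still between calls to the robot, and variables do not carry over. Pictures are saved under pics/ and viewed, at most 10 in all, crops included, and the job is handed in when it is done.

```bash
mkdir -p pics
cat > h.py <<'E'
from rig import *
import numpy as np, cv2
np.set_printoptions(precision=3,suppress=True)
E
python3 - <<'E'
from h import *
s=observe();print(s['time_s'],s['position'],s['tool_rot'],s['grip_width'])
ims=[]
for c in ['scene','top']:
    d=get_image(c);ims.append(d['img']);print(c,d['eye'],d['rotation'])
    for n in ['pot','lever_1_tip','lever_1','vent_tip','lid_center','meter','bit_wallet','feeler_gauge']:
        for r in landmark_of(c,n)[:5]: print(n,r['point'],round(r['conf'],2))
cv2.imwrite('pics/a.png',cv2.resize(ims[0],(800,600)));cv2.imwrite('pics/b.png',cv2.resize(ims[1],(800,600)))
print(observe()['time_s'])
E
```

```text
0.0 [ 0.248 -0.49   0.203] [[ 0.892  0.452 -0.   ]
 [ 0.452 -0.892  0.001]
 [ 0.    -0.001 -1.   ]] 0.0856057764990479
scene [-0.245 -1.131  0.853] [[ 0.801 -0.258  0.54 ]
 [-0.599 -0.367  0.712]
 [ 0.014 -0.894 -0.448]]
lever_1_tip [0.6132, 0.3664, -0.0033] 0.26Traceback (most recent call last):
  File "<stdin>", line 7, in <module>
ValueError: it knows: bit_wallet, feeler_gauge, lever_1_tip, lever_2_tip, lever_3_tip, lever_4_tip, lid_center, meter, pot, vent_tip
```

Run:
```python
from h import *
ims=[]
for c in ['scene','top']:
    d=get_image(c);ims.append(d['img']);print(c,d['eye'],d['rotation'],d['camera_matrix'][0])
    for n in ['pot','lever_1_tip','vent_tip','lid_center','bit_wallet']:
        for r in landmark_of(c,n)[:6]: print(n,r['point'],round(r['conf'],2))
cv2.imwrite('pics/a.png',cv2.resize(ims[0],(800,600)));cv2.imwrite('pics/b.png',cv2.resize(ims[1],(800,600)))
print(observe()['time_s'])
```

```text
scene [-0.245 -1.131  0.853] [[ 0.801 -0.258  0.54 ]
 [-0.599 -0.367  0.712]
 [ 0.014 -0.894 -0.448]] [451.526   0.    252.303]
pot [0.5581, 0.071, 0.0001] 0.87
lever_1_tip [0.7756, -0.0, 0.0005] 0.4
bit_wallet [0.7794, -0.0022, 0.0029] 0.74
top [ 0.454 -0.012  1.366] [[-0.003 -0.989  0.15 ]
 [-1.     0.007  0.023]
 [-0.024 -0.15  -0.988]] [465.441   0.    247.315]
lever_1_tip [0.6503, 0.1243, 0.1547] 0.45
vent_tip [0.5112, 0.0721, 0.1882] 0.68
lid_center [0.5645, 0.0707, 0.1254] 0.93
bit_wallet [0.7742, -0.0067, 0.0039] 0.56
bit_wallet [0.5622, 0.0711, 0.1263] 0.47
0.75
```

View pics/a.png

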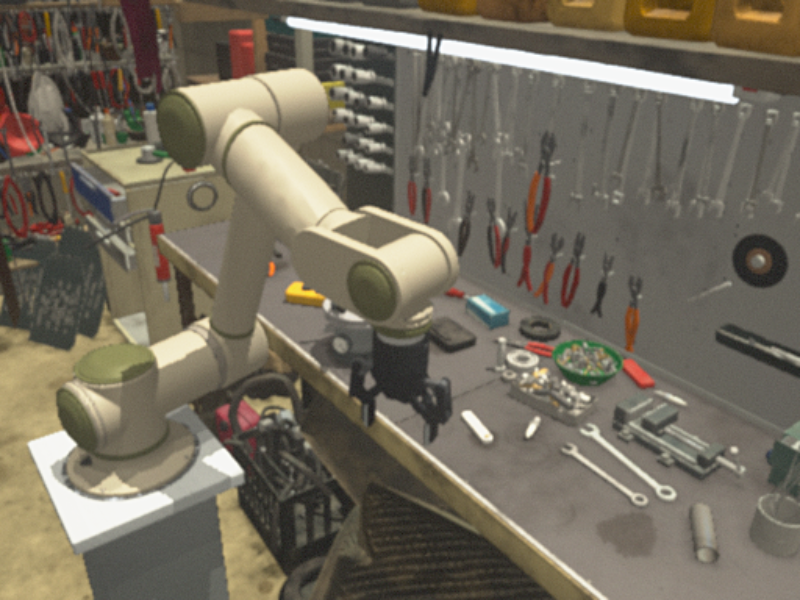

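View pics/b.png

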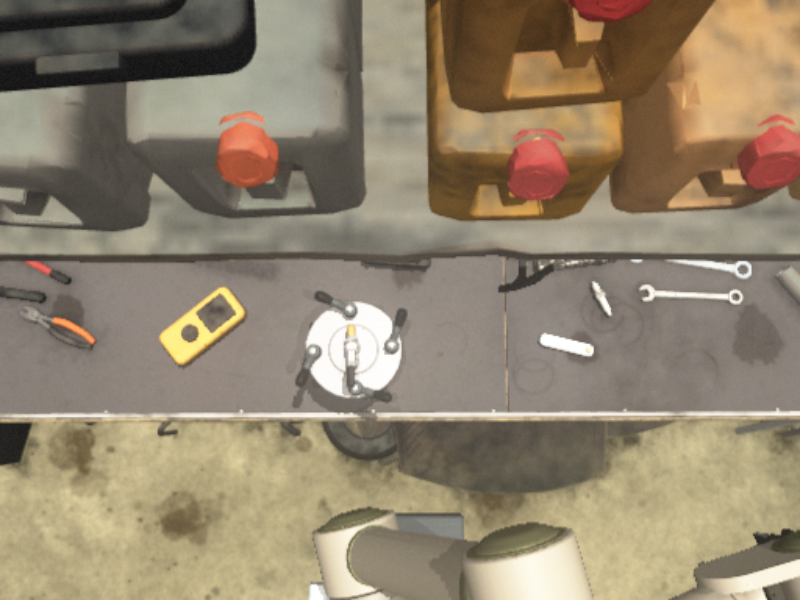

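The scene view shows the arm hiding the pot. The top view, at 800x600, has world +x up and +y left. The pot is at about (353,350), with hubs at about (350,310), (391,347), (313,352) and (352,390). The vent handle points down, towards -x. That makes nut 1 top, 2 left, 3 bottom and 4 right. Next I'll measure precisely from depth.

```bash
cat >> h.py <<'E'
def cloud(d):
    K=d['camera_matrix'];z=d['range_z'];v,u=np.mgrid[:384,:512]
    p=np.stack([(u-K[0,2])/K[0,0]*z,(v-K[1,2])/K[1,1]*z,z],-1)
    P=p@np.array(d['rotation']).T+np.array(d['eye']);P[z==0]=np.nan;return P
E
python3 - <<'E'
from h import *
d=get_image('top');P=cloud(d);I=d['img']
Z=P[...,2];r=np.hypot(P[...,0]-.563,P[...,1]-.071)
lid=(r<.08)&(abs(Z-.128)<.006)
print('lid z',np.nanmedian(Z[lid]),lid.sum())
# lid rim edge fit
m=((r<.1)&(abs(Z-.126)<.006)).astype(np.uint8)
lv=(r<.17)&(Z>.138)
n,L,st,c=cv2.connectedComponentsWithStats(lv.astype(np.uint8))
for i in range(1,n):
    if st[i,4]<5: continue
    q=P[L==i]; print(i,st[i],q.min(0),q.max(0),np.median(q,0))
    print(I[L==i].mean(0))
for r_ in regions_of('top','lever_1_tip')[:6]:
    q=P[r_['mask']];print('mask',r_['conf'],q.min(0),q.max(0),np.nanmean(q,0),r_['mask'].sum())
q=P[regions_of('top','lid_center')[0]['mask']];q=q[abs(q[:,2]-.128)<.006]
e,_=cv2.minEnclosingCircle(q[:,:2].astype(np.float32)),0;print('circle',e)
s=P[:150];print('shelf z min',np.nanpercentile(s[...,2][s[...,2]>.3],[1,10,50]), 'x min',np.nanmin(s[...,0][s[...,2]>.3]))
cv2.imwrite('pics/c.png',cv2.resize(I[175:270,180:275],(760,760),interpolation=cv2.INTER_CUBIC)[:,:][:,:].copy()[::1] if 0 else cv2.resize(I[178:268,166:286],(800,600),interpolation=cv2.INTER_CUBIC))
for u,v in [(188,180),(188,245)]: pass
np.save('top.npy',P)
E
```

```text
lid z 0.12852825156219572 2060
1 [    9     0   336   168 44871] [ 0.59  -0.096  0.716] [0.727 0.238 1.065] [0.637 0.08  0.915]
[ 91.584 106.936 117.463]
2 [364   0  13  12  94] [ 0.619 -0.089  1.077] [ 0.624 -0.081  1.088] [ 0.621 -0.086  1.085]
[ 39.851  44.17  124.362]
4 [201 186  28  17 179] [0.618 0.067 0.139] [0.659 0.138 0.169] [0.638 0.099 0.158]
[119.905 125.894 128.799]
5 [246 197  15  29 181] [ 0.556 -0.017  0.142] [0.629 0.02  0.168] [0.589 0.001 0.157]
[122.072 128.171 131.094]
6 [221 207  30  50 428] [0.476 0.01  0.138] [0.603 0.086 0.196] [0.52  0.07  0.163]
[154.825 166.759 173.299]
9 [189 220  17  28 183] [0.499 0.128 0.144] [0.57  0.168 0.17 ] [0.538 0.149 0.158]
[120.153 126.776 130.257]
mask 0.69 [nan nan nan] [nan nan nan] [0.641 0.102 0.138] 222
circle ((0.5642237067222595, 0.0751214474439621), 0.08197657763957977)
shelf z min [0.748 0.75  0.915] x min 0.595159637538736
```

View pics/c.png

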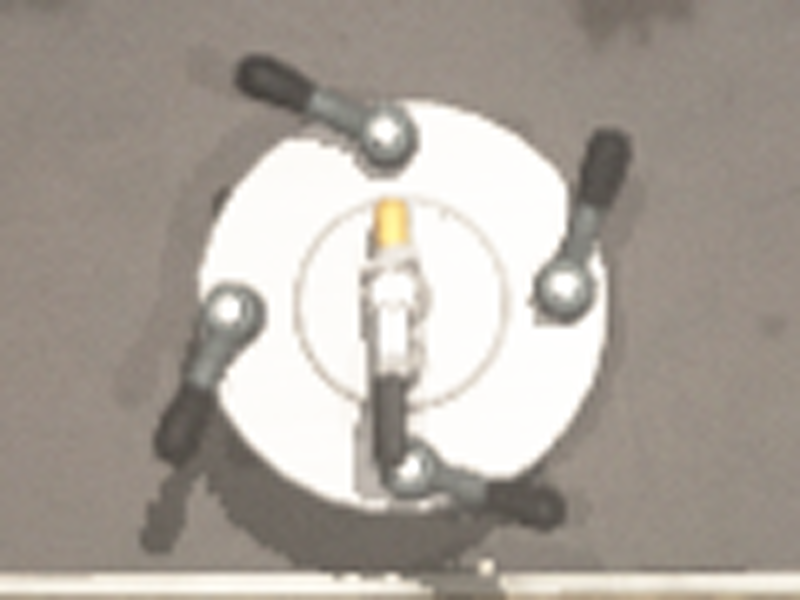

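The crop shows the hubs at (387,135), (232,310), (411,468) and (564,287). The grips are at (272,82), (185,420), (525,500) and (605,168), and the vent grip is at about (390,420). I'll project these at their known heights.

Run:
```python
from h import *
d=get_image('top');K=d['camera_matrix'];R=np.array(d['rotation']);e=np.array(d['eye'])
def pr(u,v,z):
    r=R@np.array([(166+u/6.667-.43-K[0,2])/K[0,0],(178+v/6.667-.43-K[1,2])/K[1,1],1]);return e+r*(z-e[2])/r[2]
H=[pr(*p,.160) for p in [(387,135),(232,310),(411,468),(564,287)]]
T=[pr(*p,.157+.006) for p in [(272,82),(185,420),(525,500),(605,168)]]
C=np.mean(H,0);print('C',C);a=[]
for i in range(4):
    o=H[i]-C;l=T[i]-H[i];ao=np.degrees(np.arctan2(o[1],o[0]));al=np.degrees(np.arctan2(l[1],l[0]))
    a.append((ao-90*i+180)%360-180)
    print(i+1,H[i],'R',np.hypot(*o[:2]),'ang',ao,'off',a[-1],'tip',T[i],'len',np.hypot(*l[:2]),'dir',al)
yaw=np.mean(a);print('yaw',yaw)
for i in range(4):
    print('nut',i+1,C[:2]+.066*np.array([np.cos(np.radians(yaw+90*i)),np.sin(np.radians(yaw+90*i))]))
print('vent',pr(390,420,.191))
```

```text
C [0.562 0.074 0.16 ]
1 [0.627 0.078 0.16 ] R 0.06494750630285458 ang 4.185262963625151 off 4.185262963625149 tip [0.648 0.124 0.163] len 0.04981582471487667 dir 65.14435561427871
2 [0.558 0.139 0.16 ] R 0.06513560893669539 ang 93.37346669022024 off 3.373466690220255 tip [0.516 0.156 0.163] len 0.04623973469128635 dir 157.9328862868852
3 [0.497 0.068 0.16 ] R 0.0656162950043228 ang -175.50650720571528 off 4.493492794284748 tip [0.484 0.024 0.163] len 0.045922921906341195 dir -105.82898713500812
4 [0.567 0.009 0.16 ] R 0.0647765837147166 ang -86.0402929927946 off 3.9597070072053953 tip [ 0.613 -0.007  0.163] len 0.04905829728137407 dir -19.372284767573532
yaw 4.002982363833887
nut 1 [0.628 0.078]
nut 2 [0.558 0.139]
nut 3 [0.496 0.069]
nut 4 [0.567 0.008]
vent [0.514 0.074 0.191]
```

```bash
cat >> h.py <<'E'
C=np.array([.562,.074]);YAW=4.;RHO=.050
def u(a): return np.array([np.cos(np.radians(a)),np.sin(np.radians(a))])
def wp(n,off,rho=RHO):  # finger position at angle off (ccw of straight out) round nut n
    o=YAW+90*(n-1);return C+.066*u(o)+rho*u(o+off)
def rows(pts):   # world waypoints [x,y,z] -> shift rows from measured pose, carried in rounded numbers
    s=observe();R=np.array(s['tool_rot']);p=np.array(s['position']);out=[]
    for w in pts:
        r=np.round(R.T@(np.array(w)-p)/.04,2);out.append([(r+0.).tolist(),[0,0,0]]);p=p+R@r*.04
    print('t',s['time_s'],s['position'],'F',s['ft_force']);print(str(out).replace(' ',''))
def sweep(n,a,b,z,k=8): return [[*wp(n,a+(b-a)*(i+1)/k),z] for i in range(k)]
E
python3 -m pendant '[[[0,0,-0.25],[0,0,1]],[[0,0,-0.25],[0,0,1]],[[0,0,-0.25],[0,0,1]],[[0,0,-0.25],[0,0,1]],[[0,0,0],[0,0,1]],[[0,0,0],[0,0,0.37]],[[0,0,0],[0,0,0]]]' 0 40
python3 -c "
from h import *
print(observe()['tool_rot'],observe()['grip_width'],wp(1,115))"
```

```text
time_s: 1.82
position: [0.2485, -0.4906, 0.2434]
tool_rot: [[1.0, 0.001, -0.0], [0.001, -1.0, 0.0], [-0.0, -0.0, -1.0]]
ft_force: [0.2, 0.9, 0.4]
grip_width: 0.0001
gripper_force: 0.0
[[ 1.     0.001 -0.   ]
 [ 0.001 -1.     0.   ]
 [-0.    -0.    -1.   ]] 7.987655810497213e-05 [0.604 0.122]
```

```bash
python3 -m pendant '[[[0.56,-1,0],[0,0,0]],[[0.56,-1,0],[0,0,0]],[[0.56,-1,0],[0,0,0]],[[0.56,-1,0],[0,0,0]],[[0.56,-1,0],[0,0,0]],[[0.56,-1,0],[0,0,0]],[[0.56,-1,0],[0,0,0]],[[0.56,-1,0],[0,0,0]]]' | head -2
python3 -m pendant '[[[0.56,-1,0],[0,0,0]],[[0.56,-1,0],[0,0,0]],[[0.56,-1,0],[0,0,0]],[[0.56,-1,0],[0,0,0]],[[0.56,-1,0],[0,0,0]],[[0.56,-1,0],[0,0,0]],[[0.56,-1,0],[0,0,0]],[[0,0,0],[0,0,0]]]' | head -2
python3 -c "
from h import *
rows([[*wp(1,115),.225],[*wp(1,115),.185],[*wp(1,115),.16],[*wp(1,115),.142]])"
```

```text
time_s: 2.82
position: [0.4282, -0.1692, 0.2436]
time_s: 3.82
position: [0.585, 0.1118, 0.2426]
t 3.825 [0.585 0.112 0.243] F [-0.496 -0.208 -0.079]
[[[0.47,-0.26,0.44],[0,0,0]],[[0.0,0.0,1.0],[0,0,0]],[[0.0,0.0,0.63],[0,0,0]],[[0.0,0.0,0.45],[0,0,0]]]
```

```bash
python3 -m pendant '[[[0.47,-0.26,0.44],[0,0,0]],[[0,0,1],[0,0,0]],[[0,0,0.63],[0,0,0]],[[0,0,0.45],[0,0,0]],[[0,0,0],[0,0,0]]]' | head -4
python3 -c "
from h import *
rows(sweep(1,115,25,.142))"
```

```text
time_s: 4.45
position: [0.6024, 0.119, 0.1417]
tool_rot: [[1.0, 0.0, -0.003], [0.0, -1.0, -0.0], [-0.003, 0.0, -1.0]]
ft_force: [-0.5, 0.3, 0.1]
t 4.45 [0.602 0.119 0.142] F [-0.535  0.335  0.064]
[[[0.26,-0.18,-0.01],[0,0,0]],[[0.24,-0.05,0.0],[0,0,0]],[[0.24,0.0,0.0],[0,0,0]],[[0.24,0.04,0.0],[0,0,0]],[[0.23,0.09,0.0],[0,0,0]],[[0.2,0.13,0.0],[0,0,0]],[[0.18,0.17,0.0],[0,0,0]],[[0.14,0.21,0.0],[0,0,0]]]
```

```bash
python3 -m pendant '[[[0.24,-0.14,0],[0,0,0]],[[0.24,-0.05,0],[0,0,0]],[[0.24,0,0],[0,0,0]],[[0.24,0.04,0],[0,0,0]],[[0.23,0.09,0],[0,0,0]],[[0.2,0.13,0],[0,0,0]],[[0.18,0.17,0],[0,0,0]],[[0.14,0.21,0],[0,0,0]]]' | head -4
python3 -m pendant '[[[0,0,0],[0,0,0]]]' |head -4
python3 - <<'E'
from h import *
print(wp(1,25))
d=get_image('top');cv2.imwrite('pics/d.png',cv2.resize(d['img'][150:270,150:310],(800,600),interpolation=cv2.INTER_CUBIC))
E
```

```text
time_s: 5.45
position: [0.672, 0.1012, 0.1427]
tool_rot: [[1.0, 0.0, -0.0], [0.0, -1.0, -0.0], [-0.0, 0.0, -1.0]]
ft_force: [-0.5, 0.3, -0.4]
time_s: 5.58
position: [0.6719, 0.1009, 0.1426]
tool_rot: [[1.0, -0.001, -0.0], [-0.001, -1.0, -0.0], [-0.0, 0.0, -1.0]]
ft_force: [-0.4, 0.3, -0.8]
[0.672 0.103]
```

View pics/d.png

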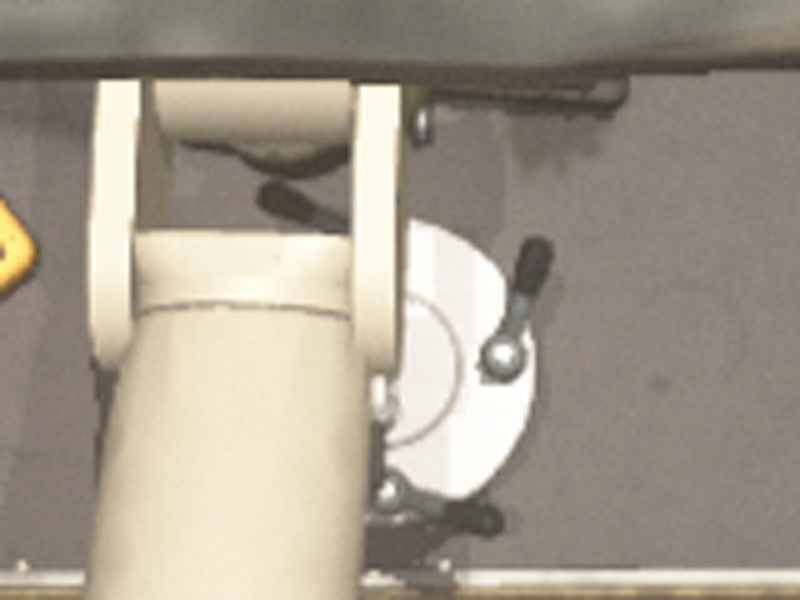

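The crop shows lever 1 still at its old place, with the grip at (285,200). The finger didn't carry it, so I'll check with projections and the wrist camera.

Run:
```python
from h import *
d=get_image('top');K=d['camera_matrix'];R=np.array(d['rotation']);e=np.array(d['eye'])
for p in [(.672,.101,.142),(.672,.101,.23),(.628,.078,.16),(.648,.124,.16)]:
    c=R.T@(np.array(p)-e);q=K@c/c[2];print(p,(q[:2]-150)*5)
P=cloud(d);print(P[190,207],P[182,206],P[170,200])
print(observe()['ft_force'],observe()['grip_width'])
w=get_image('wrist');print(w['eye'],w['rotation'])
cv2.imwrite('pics/e.png',w['img'])
print([(r['point'],r['conf']) for r in landmark_of('wrist','lever_1_tip')])
```

```text
(0.672, 0.101, 0.142) [328.63  161.029]
(0.672, 0.101, 0.23) [312.597 130.165]
(0.628, 0.078, 0.16) [368.711 237.367]
(0.648, 0.124, 0.16) [281.57  200.305]
[0.647 0.122 0.165] [0.634 0.102 0.362] [0.641 0.104 0.455]
[0.161 0.107 0.208] 0.00012115604137033275
[0.743 0.101 0.314] [[ 0.001 -0.96  -0.28 ]
 [-1.    -0.001 -0.   ]
 [-0.     0.28  -0.96 ]]
[([0.6462, 0.121, 0.1556], 0.79)]
```

View pics/e.png

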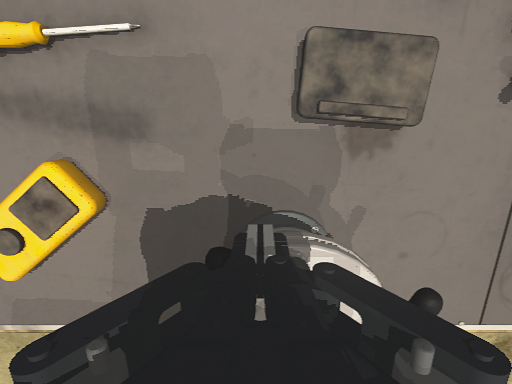

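The wrist view shows the closed fingers at (260,235), already past lever 1's grip at (215,260). I'll check the fingertip's true position.

Run:
```python
from h import *
w=get_image('wrist');P=cloud(w);K=w['camera_matrix'];R=np.array(w['rotation']);e=np.array(w['eye'])
c=R.T@(np.array(observe()['position'])-e);print('tcp px',(K@c/c[2])[:2])
for v in range(222,262,4): print(v,P[v,252],P[v,268],P[v,235])
for v,u in [(258,218),(262,210),(250,222),(256,205)]: print(v,u,P[v,u])
```

```text
tcp px [258.728 220.013]
222 [0.613 0.111 0.009] [0.614 0.092 0.012] [0.61  0.132 0.001]
226 [0.683 0.106 0.179] [0.683 0.097 0.179] [0.604 0.132 0.   ]
230 [0.683 0.105 0.184] [0.683 0.097 0.184] [0.599 0.132 0.002]
234 [0.683 0.105 0.188] [0.683 0.097 0.189] [0.593 0.133 0.   ]
238 [0.684 0.105 0.195] [0.682 0.097 0.192] [0.678 0.114 0.184]
242 [0.683 0.105 0.197] [0.682 0.097 0.196] [0.678 0.114 0.188]
246 [0.683 0.105 0.201] [0.683 0.098 0.201] [0.679 0.114 0.193]
250 [0.683 0.105 0.205] [0.683 0.098 0.205] [0.679 0.113 0.197]
254 [0.683 0.105 0.208] [0.683 0.098 0.209] [0.679 0.113 0.201]
258 [0.683 0.105 0.213] [0.684 0.098 0.213] [0.686 0.111 0.217]
258 218 [0.656 0.127 0.166]
262 210 [0.653 0.132 0.166]
250 222 [0.658 0.125 0.16 ]
256 205 [0.562 0.172 0.   ]
```

The fingertip's lower edge measures z≈0.176 while the reported TCP is 0.142. The real tip is therefore about 34 mm above the reported TCP, and the finger passed over the lever. I'll go back and descend carefully, checking as I go.

```bash
python3 -m pendant '[[[-0.57,-0.17,0],[0,0,0]],[[-0.57,-0.17,0],[0,0,0]],[[-0.56,-0.17,0],[0,0,0]],[[0,0,0.25],[0,0,0]],[[0,0,0.25],[0,0,0]],[[0,0,0],[0,0,0]]]' | head -4
python3 - <<'E'
from h import *
w=get_image('wrist');P=cloud(w);s=observe();p=np.array(s['position']);print(p,s['ft_force'],wp(1,115))
print(abs(P[...,:2]-p[:2]).shape)
for v in range(214,240,2): print(v,P[v,252],P[v,268])
cv2.imwrite('pics/f.png',w['img'])
E
```

```text
time_s: 6.58
position: [0.6036, 0.1219, 0.1212]
tool_rot: [[1.0, -0.0, -0.002], [-0.0, -1.0, -0.0], [-0.002, 0.0, -1.0]]
ft_force: [1.2, -0.8, -0.2]
[0.604 0.122 0.122] [-0.47   0.201 -0.439] [0.604 0.122]
(384, 512, 2)
214 [0.611 0.126 0.128] [0.611 0.116 0.129]
216 [0.609 0.126 0.128] [0.609 0.116 0.128]
218 [0.608 0.126 0.129] [0.608 0.116 0.129]
220 [0.607 0.126 0.129] [0.607 0.116 0.13 ]
222 [0.605 0.126 0.128] [0.605 0.116 0.129]
224 [0.615 0.126 0.153] [0.615 0.117 0.154]
226 [0.615 0.125 0.158] [0.615 0.117 0.156]
228 [0.615 0.125 0.159] [0.615 0.117 0.16 ]
230 [0.615 0.125 0.162] [0.615 0.117 0.162]
232 [0.615 0.125 0.164] [0.615 0.117 0.163]
234 [0.616 0.125 0.168] [0.616 0.117 0.168]
236 [0.615 0.125 0.169] [0.615 0.117 0.17 ]
238 [0.615 0.125 0.172] [0.615 0.117 0.171]
```

View pics/f.png

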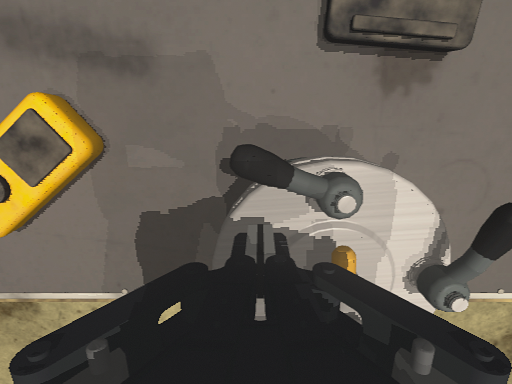

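This confirms it: there is no contact with the reported TCP below lid level, and the tip is at about 0.153. The true tip is 32 mm above the reported TCP, so I'll work at TCP z = 0.110.

```bash
python3 -m pendant '[[[0,0,0.3],[0,0,0]],[[0.24,-0.07,0],[0,0,0]],[[0.25,-0.02,0],[0,0,0]],[[0.25,0.03,0],[0,0,0]],[[0.24,0.08,0],[0,0,0]]]' | head -4
python3 -c "
from h import *
print(wp(1,70));rows(sweep(1,70,20,.110,6))"
```

```text
time_s: 7.25
position: [0.6416, 0.1213, 0.1101]
tool_rot: [[1.0, 0.0, -0.005], [0.0, -1.0, -0.001], [-0.005, 0.001, -1.0]]
ft_force: [-10.2, -1.2, -0.6]
[0.642 0.127]
t 7.25 [0.642 0.121 0.11 ] F [-10.156  -1.2    -0.628]
[[[0.17,-0.07,0.0],[0,0,0]],[[0.16,0.08,0.0],[0,0,0]],[[0.15,0.11,0.0],[0,0,0]],[[0.12,0.13,0.0],[0,0,0]],[[0.11,0.15,0.0],[0,0,0]],[[0.09,0.16,0.0],[0,0,0]]]
```

Force −10 N, so it is in contact with the lever.

```bash
python3 -m pendant '[[[0.2,0.03,0],[0,0,0]],[[0.16,0.08,0],[0,0,0]],[[0.15,0.11,0],[0,0,0]],[[0.12,0.13,0],[0,0,0]],[[0.11,0.15,0],[0,0,0]],[[0.09,0.16,0],[0,0,0]],[[0,0,0],[0,0,0]]]' | head -4
cat >> h.py <<'E'
def levers(cam='top'):
    P=cloud(get_image(cam));out={}
    for n in (1,2,3,4):
        o=YAW+90*(n-1);N=C+.066*u(o);d=P[...,:2]-N;r=np.hypot(d[...,0],d[...,1])
        m=(r>.035)&(r<.063)&(P[...,2]>.143)&(P[...,2]<.173)&(np.hypot(P[...,0]-C[0],P[...,1]-C[1])>.07)
        if m.sum()<8: out[n]=None;continue
        q=d[m].mean(0);a=(np.degrees(np.arctan2(q[1],q[0]))-o+180)%360-180
        out[n]=(round(float(a),1),round(float(np.radians(75-a)),2),int(m.sum()))
    print('levers off,val,npx',out)
E
python3 -c "
from h import *
levers();levers('wrist')
p=observe()['position'];print(p,wp(1,20))
rows([[.69,.125,.120],[.69,.125,.16],[.69,.125,.2]])"
```

```text
time_s: 8.12
position: [0.676, 0.0955, 0.1104]
tool_rot: [[1.0, 0.0, -0.002], [0.0, -1.0, 0.001], [-0.002, -0.001, -1.0]]
ft_force: [-1.8, 2.1, -1.0]
levers off,val,npx {1: None, 2: None, 3: (71.0, 0.07, 65), 4: (68.0, 0.12, 66)}
levers off,val,npx {1: (1.7, 1.28, 2164), 2: None, 3: None, 4: None}
[0.676 0.095 0.111] [0.674 0.099]
t 8.225 [0.676 0.095 0.111] F [-2.923  2.462 -1.384]
[[[0.35,-0.74,-0.24],[0,0,0]],[[0.0,0.0,-1.0],[0,0,0]],[[0.0,0.0,-1.0],[0,0,0]]]
```

```bash
python3 -m pendant '[[[0,-0.2,-0.3],[0,0,0]],[[0,0,-1],[0,0,0]],[[-0.2,0,-0.8],[0,0,0]],[[-0.9,0.4,0],[0,0,0]],[[-0.95,0.5,0],[0,0,0]],[[-0.95,0.5,0],[0,0,0]],[[-0.9,0.5,0],[0,0,0]],[[0,0,0],[0,0,0]]]' | head -4
python3 -c "
from h import *
w=[*wp(3,118)]
rows([[*w,.185],[*w,.150],[*w,.13],[*w,.110]])"
```

```text
time_s: 9.22
position: [0.5191, 0.0262, 0.1965]
tool_rot: [[1.0, -0.001, 0.002], [-0.001, -1.0, -0.001], [0.002, 0.001, -1.0]]
ft_force: [-0.5, 0.1, 0.5]
t 9.225 [0.519 0.026 0.197] F [-0.457  0.089  0.545]
[[[0.09,-0.02,0.29],[0,0,0]],[[0.0,0.0,0.87],[0,0,0]],[[-0.01,0.0,0.5],[0,0,0]],[[0.0,0.0,0.5],[0,0,0]]]
```

```bash
python3 -m pendant '[[[0.09,-0.02,0.29],[0,0,0]],[[0,0,0.87],[0,0,0]],[[0,0,0.5],[0,0,0]],[[0,0,0.5],[0,0,0]],[[0,0,0],[0,0,0]]]' | head -4
python3 -c "
from h import *
rows(sweep(3,118,20,.110))"
```

```text
time_s: 9.85
position: [0.5239, 0.0283, 0.1067]
tool_rot: [[1.0, 0.001, -0.003], [0.001, -1.0, 0.0], [-0.003, -0.0, -1.0]]
ft_force: [0.2, -0.3, 0.1]
t 9.85 [0.524 0.028 0.107] F [ 0.162 -0.328  0.079]
[[[-0.27,0.15,-0.08],[0,0,0]],[[-0.26,0.06,0.0],[0,0,0]],[[-0.27,0.01,0.0],[0,0,0]],[[-0.26,-0.05,0.0],[0,0,0]],[[-0.25,-0.11,0.0],[0,0,0]],[[-0.21,-0.15,0.0],[0,0,0]],[[-0.18,-0.2,0.0],[0,0,0]],[[-0.14,-0.23,0.0],[0,0,0]]]
```

```bash
python3 -m pendant '[[[-0.27,0.15,-0.08],[0,0,0]],[[-0.26,0.06,0],[0,0,0]],[[-0.27,0.01,0],[0,0,0]],[[-0.26,-0.05,0],[0,0,0]],[[-0.25,-0.11,0],[0,0,0]],[[-0.21,-0.15,0],[0,0,0]],[[-0.18,-0.2,0],[0,0,0]],[[-0.14,-0.23,0],[0,0,0]]]' | head -4
python3 -m pendant '[[[0,0,0],[0,0,0]]]' | head -4
python3 -c "
from h import *
levers();levers('wrist');print(wp(3,20),wp(2,118))"
```

```text
time_s: 10.85
position: [0.451, 0.0477, 0.1127]
tool_rot: [[1.0, -0.0, 0.005], [-0.0, -1.0, -0.002], [0.005, 0.002, -1.0]]
ft_force: [4.1, -4.8, -0.3]
time_s: 10.98
position: [0.4501, 0.0483, 0.1124]
tool_rot: [[1.0, 0.001, 0.002], [0.001, -1.0, -0.001], [0.002, 0.001, -1.0]]
ft_force: [1.0, -1.2, 1.6]
levers off,val,npx {1: (-8.9, 1.46, 65), 2: (64.7, 0.18, 63), 3: None, 4: (68.0, 0.12, 66)}
levers off,val,npx {1: None, 2: (71.9, 0.05, 2494), 3: (13.8, 1.07, 2151), 4: None}
[0.45  0.049] [0.515 0.113]
```

```bash
python3 -m pendant '[[[0,0.2,-0.3],[0,0,0]],[[0,0,-0.9],[0,0,0]],[[0,0,-0.8],[0,0,0]],[[0.5,-0.7,0],[0,0,0]],[[0.6,-0.7,0],[0,0,0]],[[0.53,-0.42,0],[0,0,0]],[[0,0,0],[0,0,0]]]' | head -4
python3 -c "
from h import *
w=[*wp(2,118)]
rows([[*w,.185],[*w,.150],[*w,.13],[*w,.110]]);rows([[*wp(2,118),.11]]+sweep(2,118,22,.110))"
```

```text
time_s: 11.95
position: [0.5157, 0.1138, 0.1916]
tool_rot: [[1.0, 0.001, -0.001], [0.001, -1.0, 0.0], [-0.001, -0.0, -1.0]]
ft_force: [-0.5, 0.2, -0.2]
t 11.95 [0.516 0.114 0.192] F [-0.523  0.177 -0.195]
[[[-0.02,0.01,0.16],[0,0,0]],[[0.0,0.0,0.88],[0,0,0]],[[0.0,0.0,0.5],[0,0,0]],[[0.0,0.0,0.5],[0,0,0]]]
t 11.95 [0.516 0.114 0.192] F [-0.523  0.177 -0.195]
[[[-0.02,0.01,2.04],[0,0,0]],[[-0.11,-0.23,0.0],[0,0,0]],[[-0.06,-0.26,0.0],[0,0,0]],[[-0.01,-0.26,0.0],[0,0,0]],[[0.04,-0.26,0.0],[0,0,0]],[[0.1,-0.24,0.0],[0,0,0]],[[0.15,-0.21,0.0],[0,0,0]],[[0.19,-0.19,0.0],[0,0,0]],[[0.22,-0.13,0.0],[0,0,0]]]
```

```bash
python3 -m pendant '[[[0,0,0.8],[0,0,0]],[[0,0,0.7],[0,0,0]],[[0,0,0.5],[0,0,0]],[[0,0,0],[0,0,0]]]' | head -4
python3 -m pendant '[[[-0.11,-0.23,0],[0,0,0]],[[-0.06,-0.26,0],[0,0,0]],[[-0.01,-0.26,0],[0,0,0]],[[0.04,-0.26,0],[0,0,0]],[[0.1,-0.24,0],[0,0,0]],[[0.15,-0.21,0],[0,0,0]],[[0.19,-0.19,0],[0,0,0]],[[0.22,-0.13,0],[0,0,0]]]' | head -4
python3 -m pendant '[[[0,0,0],[0,0,0]]]' | head -4
python3 -c "
from h import *
levers();levers('wrist');print(wp(2,22),wp(4,118))"
```

```text
time_s: 12.45
position: [0.5141, 0.1127, 0.111]
tool_rot: [[1.0, -0.0, -0.003], [-0.0, -1.0, 0.0], [-0.003, -0.0, -1.0]]
ft_force: [0.2, 1.2, -0.2]
time_s: 13.45
position: [0.5348, 0.1849, 0.1114]
tool_rot: [[1.0, 0.001, -0.003], [0.001, -1.0, -0.002], [-0.003, 0.002, -1.0]]
ft_force: [-4.2, -4.3, -0.7]
time_s: 13.58
position: [0.5355, 0.1852, 0.1114]
tool_rot: [[1.0, 0.001, -0.001], [0.001, -1.0, -0.0], [-0.001, 0.0, -1.0]]
ft_force: [-0.9, 0.3, -0.5]
levers off,val,npx {1: (-8.9, 1.46, 63), 2: None, 3: (-6.1, 1.42, 69), 4: (68.0, 0.12, 66)}
levers off,val,npx {1: None, 2: (1.3, 1.29, 2687), 3: None, 4: None}
[0.535 0.185] [0.609 0.035]
```

```bash
python3 -m pendant '[[[-0.2,0,-0.3],[0,0,0]],[[0,0,-0.9],[0,0,0]],[[0,0,-0.85],[0,0,0]],[[0.5,0.8,0],[0,0,0]],[[0.5,0.95,0],[0,0,0]],[[0.5,1,0],[0,0,0]],[[0.55,1,0],[0,0,0]],[[0,0,0],[0,0,0]]]' | head -4
python3 -c "
from h import *
rows([[*wp(4,118),.11]]+sweep(4,118,22,.110))"
```

```text
time_s: 14.68
position: [0.6108, 0.0322, 0.1942]
tool_rot: [[1.0, -0.003, 0.002], [-0.003, -1.0, -0.0], [0.002, 0.0, -1.0]]
ft_force: [-1.0, -0.5, 0.2]
t 14.675 [0.611 0.032 0.194] F [-0.985 -0.477  0.236]
[[[-0.05,-0.06,2.11],[0,0,0]],[[0.12,0.23,0.0],[0,0,0]],[[0.06,0.26,0.0],[0,0,0]],[[0.01,0.26,0.0],[0,0,0]],[[-0.04,0.25,0.0],[0,0,0]],[[-0.1,0.25,0.0],[0,0,0]],[[-0.15,0.21,0.0],[0,0,0]],[[-0.18,0.19,0.0],[0,0,0]],[[-0.22,0.14,0.0],[0,0,0]]]
```

```bash
python3 -m pendant '[[[-0.05,-0.06,0.8],[0,0,0]],[[0,0,0.8],[0,0,0]],[[0,0,0.5],[0,0,0]],[[0,0,0],[0,0,0]]]' | head -4
python3 -m pendant '[[[0.11,0.23,0],[0,0,0]],[[0.06,0.26,0],[0,0,0]],[[0.01,0.26,0],[0,0,0]],[[-0.04,0.26,0],[0,0,0]],[[-0.1,0.24,0],[0,0,0]],[[-0.15,0.21,0],[0,0,0]],[[-0.19,0.19,0],[0,0,0]],[[-0.22,0.13,0],[0,0,0]]]' | head -4
python3 -m pendant '[[[0,0,0],[0,0,0]]]' | head -4
python3 -c "
from h import *
levers();levers('wrist');print(wp(4,22),wp(1,45))"
```

```text
time_s: 15.18
position: [0.607, 0.0381, 0.1093]
tool_rot: [[1.0, 0.001, -0.002], [0.001, -1.0, 0.001], [-0.002, -0.001, -1.0]]
ft_force: [-0.8, 0.4, 0.2]
time_s: 16.18
position: [0.5881, -0.0344, 0.11]
tool_rot: [[1.0, -0.0, 0.003], [-0.0, -1.0, 0.001], [0.003, -0.001, -1.0]]
ft_force: [5.3, 3.3, -1.9]
time_s: 16.3
position: [0.5875, -0.0348, 0.1101]
tool_rot: [[1.0, -0.001, 0.002], [-0.001, -1.0, 0.0], [0.002, -0.0, -1.0]]
ft_force: [1.1, 1.7, -0.6]
levers off,val,npx {1: (-8.8, 1.46, 64), 2: (-2.6, 1.35, 65), 3: None, 4: None}
levers off,val,npx {1: (-18.2, 1.63, 2119), 2: None, 3: None, 4: (31.0, 0.77, 1287)}
[ 0.589 -0.037] [0.661 0.116]
```

```bash
python3 -m pendant '[[[0.25,0,-0.3],[0,0,0]],[[0,0,-0.9],[0,0,0]],[[0,0,-0.75],[0,0,0]],[[0.5,-0.85,0],[0,0,0]],[[0.4,-1,0],[0,0,0]],[[0.4,-1,0],[0,0,0]],[[0.24,-0.92,0],[0,0,0]],[[0,0,0],[0,0,0]]]' | head -4
python3 -c "
from h import *
levers();levers('wrist');rows([[*wp(1,48),.108]]+sweep(1,48,-46,.106))"
```

```text
time_s: 17.4
position: [0.6589, 0.1188, 0.187]
tool_rot: [[1.0, 0.003, -0.001], [0.003, -1.0, -0.0], [-0.001, 0.0, -1.0]]
ft_force: [0.3, 0.0, 0.3]
levers off,val,npx {1: (-12.4, 1.52, 26), 2: None, 3: (-6.1, 1.42, 69), 4: (-0.9, 1.32, 63)}
levers off,val,npx {1: (-8.7, 1.46, 737), 2: (-8.3, 1.45, 155), 3: None, 4: (2.8, 1.26, 685)}
t 17.5 [0.659 0.116 0.187] F [ 0.498 -0.155 -0.248]
[[[0.0,-0.04,1.98],[0,0,0]],[[0.18,0.17,0.05],[0,0,0]],[[0.15,0.21,0.0],[0,0,0]],[[0.1,0.24,0.0],[0,0,0]],[[0.05,0.25,0.0],[0,0,0]],[[-0.01,0.26,0.0],[0,0,0]],[[-0.05,0.25,0.0],[0,0,0]],[[-0.11,0.23,0.0],[0,0,0]],[[-0.15,0.21,0.0],[0,0,0]]]
```

First pass is done: levers 1 to 4 read 1.46, 1.35, 1.42 and 1.32. Second pass now, starting with lever 1.

```bash
python3 -m pendant '[[[0,0,0.8],[0,0,0]],[[0,0,0.7],[0,0,0]],[[0,0,0.5],[0,0,0]],[[0,0,0],[0,0,0]]]' | head -4
python3 -m pendant '[[[0.18,0.17,0.05],[0,0,0]],[[0.15,0.21,0],[0,0,0]],[[0.1,0.24,0],[0,0,0]],[[0.05,0.25,0],[0,0,0]],[[-0.01,0.26,0],[0,0,0]],[[-0.05,0.25,0],[0,0,0]],[[-0.11,0.23,0],[0,0,0]],[[-0.15,0.21,0],[0,0,0]]]' | head -4
python3 -m pendant '[[[0,0,0],[0,0,0]]]' | head -4
python3 -c "
from h import *
levers();levers('wrist');print(wp(1,-46));rows(sweep(1,-46,-54,.106,2))"
```

```text
time_s: 18.0
position: [0.658, 0.1153, 0.1063]
tool_rot: [[1.0, -0.001, -0.003], [-0.001, -1.0, -0.0], [-0.003, 0.0, -1.0]]
ft_force: [0.0, -0.2, 0.3]
time_s: 19.0
position: [0.6658, 0.0443, 0.1058]
tool_rot: [[1.0, 0.001, 0.002], [0.001, -1.0, 0.002], [0.002, -0.002, -1.0]]
ft_force: [3.4, 6.1, -1.5]
time_s: 19.12
position: [0.6656, 0.0436, 0.1059]
tool_rot: [[1.0, -0.0, 0.001], [-0.0, -1.0, 0.001], [0.001, -0.001, -1.0]]
ft_force: [2.5, 2.0, -0.8]
levers off,val,npx {1: (-72.6, 2.58, 38), 2: (-2.6, 1.35, 68), 3: None, 4: (-0.8, 1.32, 63)}
levers off,val,npx {1: (-40.9, 2.02, 1359), 2: None, 3: None, 4: None}
[0.665 0.045]
t 19.225 [0.666 0.044 0.106] F [1.527 1.977 0.808]
[[[-0.08,0.02,0.0],[0,0,0]],[[-0.06,0.06,0.0],[0,0,0]]]
```

```bash
python3 -m pendant '[[[-0.08,0.05,0],[0,0,0]],[[-0.07,0.05,0],[0,0,0]],[[0,0,0],[0,0,0]]]' | head -4
python3 -c "
from h import *
levers();print(wp(3,48))"
```

```text
time_s: 19.6
position: [0.6614, 0.0411, 0.1061]
tool_rot: [[1.0, 0.001, 0.006], [0.001, -1.0, 0.002], [0.006, -0.002, -1.0]]
ft_force: [11.4, 8.1, -3.8]
levers off,val,npx {1: (-78.0, 2.67, 29), 2: (-2.3, 1.35, 66), 3: None, 4: (-0.9, 1.32, 62)}
[0.465 0.03 ]
```

```bash
python3 -m pendant '[[[0.2,-0.1,-0.3],[0,0,0]],[[0,0,-0.9],[0,0,0]],[[0,0,-0.85],[0,0,0]],[[-1,0.1,0],[0,0,0]],[[-1,0.1,0],[0,0,0]],[[-1,0.1,0],[0,0,0]],[[-1,0.1,0],[0,0,0]],[[-1,0,0],[0,0,0]]]' | head -4
python3 -m pendant '[[[0,0,0],[0,0,0]]]' | head -2
python3 -c "
from h import *
rows([[*wp(3,48),.108]]+sweep(3,48,-48,.106))"
```

```text
time_s: 20.65
position: [0.4657, 0.0272, 0.1876]
tool_rot: [[1.0, -0.0, -0.0], [-0.0, -1.0, -0.001], [-0.0, 0.001, -1.0]]
ft_force: [-0.6, -0.7, -0.0]
time_s: 20.78
position: [0.4652, 0.0277, 0.1881]
t 20.775 [0.465 0.028 0.188] F [ 0.143 -0.443 -0.204]
[[[0.01,-0.06,2.0],[0,0,0]],[[-0.19,-0.18,0.05],[0,0,0]],[[-0.15,-0.22,0.0],[0,0,0]],[[-0.1,-0.24,0.0],[0,0,0]],[[-0.04,-0.26,0.0],[0,0,0]],[[0.01,-0.26,0.0],[0,0,0]],[[0.06,-0.25,0.0],[0,0,0]],[[0.12,-0.24,0.0],[0,0,0]],[[0.16,-0.2,0.0],[0,0,0]]]
```

```bash
python3 -m pendant '[[[0,-0.06,0.8],[0,0,0]],[[0,0,0.7],[0,0,0]],[[0,0,0.5],[0,0,0]],[[0,0,0],[0,0,0]]]' | head -4
python3 -m pendant '[[[-0.19,-0.18,0.05],[0,0,0]],[[-0.15,-0.22,0],[0,0,0]],[[-0.1,-0.24,0],[0,0,0]],[[-0.04,-0.26,0],[0,0,0]],[[0.01,-0.26,0],[0,0,0]],[[0.06,-0.25,0],[0,0,0]],[[0.12,-0.24,0],[0,0,0]],[[0.16,-0.2,0],[0,0,0]]]' | head -4
python3 -m pendant '[[[0.07,-0.05,0],[0,0,0]],[[0.07,-0.05,0],[0,0,0]],[[0,0,0],[0,0,0]]]' | head -4
python3 -c "
from h import *
levers();levers('wrist');print(wp(3,-52),wp(2,48))"
```

```text
time_s: 21.28
position: [0.4673, 0.03, 0.1066]
tool_rot: [[1.0, 0.0, -0.003], [0.0, -1.0, 0.0], [-0.003, -0.0, -1.0]]
ft_force: [-0.2, 0.1, 0.1]
time_s: 22.28
position: [0.461, 0.1042, 0.1058]
tool_rot: [[1.0, 0.001, -0.002], [0.001, -1.0, -0.002], [-0.002, 0.002, -1.0]]
ft_force: [-3.7, -6.0, 0.2]
time_s: 22.65
position: [0.4638, 0.1067, 0.105]
tool_rot: [[1.0, 0.001, -0.009], [0.001, -1.0, -0.005], [-0.009, 0.005, -1.0]]
ft_force: [-14.3, -15.9, 2.7]
levers off,val,npx {1: (-72.6, 2.58, 63), 2: (-2.4, 1.35, 67), 3: None, 4: (-0.9, 1.32, 62)}
levers off,val,npx {1: None, 2: (-0.2, 1.31, 3143), 3: (-70.9, 2.55, 2996), 4: None}
[0.463 0.107] [0.518 0.171]
```

```bash
python3 -m pendant '[[[-0.2,0.1,-0.3],[0,0,0]],[[0,0,-0.7],[0,0,0]],[[0,0,-0.5],[0,0,0]],[[0.5,-0.6,0],[0,0,0]],[[0.55,-0.6,0],[0,0,0]],[[0.5,-0.5,0],[0,0,0]],[[0,0,0],[0,0,0]]]' | head -4
python3 -c "
from h import *
rows([[*wp(2,48),.106]]+sweep(2,48,-48,.106))"
```

```text
time_s: 23.62
position: [0.522, 0.1737, 0.1659]
tool_rot: [[1.0, 0.002, 0.001], [0.002, -1.0, 0.0], [0.001, -0.0, -1.0]]
ft_force: [-0.8, 0.2, -0.9]
t 23.625 [0.522 0.174 0.166] F [-0.817  0.245 -0.867]
[[[-0.1,0.08,1.5],[0,0,0]],[[0.18,-0.19,0.0],[0,0,0]],[[0.22,-0.15,0.0],[0,0,0]],[[0.24,-0.09,0.0],[0,0,0]],[[0.26,-0.05,0.0],[0,0,0]],[[0.26,0.01,0.0],[0,0,0]],[[0.25,0.06,0.0],[0,0,0]],[[0.24,0.12,0.0],[0,0,0]],[[0.2,0.16,0.0],[0,0,0]]]
```

```bash
python3 -m pendant '[[[-0.1,0.06,0.6],[0,0,0]],[[0,0,0.5],[0,0,0]],[[0,0,0.4],[0,0,0]],[[0,0,0],[0,0,0]]]' | head -4
python3 -m pendant '[[[0.18,-0.19,0],[0,0,0]],[[0.22,-0.15,0],[0,0,0]],[[0.24,-0.09,0],[0,0,0]],[[0.26,-0.05,0],[0,0,0]],[[0.26,0.01,0],[0,0,0]],[[0.25,0.06,0],[0,0,0]],[[0.24,0.12,0],[0,0,0]],[[0.2,0.16,0],[0,0,0]]]' | head -4
python3 -m pendant '[[[0.06,0.07,0],[0,0,0]],[[0,0,0],[0,0,0]]]' | head -4
python3 -c "
from h import *
levers();levers('wrist');print(wp(2,-50));rows(sweep(2,-50,-62,.106,3))"
```

```text
time_s: 24.12
position: [0.5165, 0.1696, 0.1053]
tool_rot: [[1.0, 0.0, -0.002], [0.0, -1.0, -0.0], [-0.002, 0.0, -1.0]]
ft_force: [-0.1, 1.0, -0.4]
time_s: 25.12
position: [0.5903, 0.1757, 0.1047]
tool_rot: [[1.0, 0.001, -0.005], [0.001, -1.0, 0.001], [-0.005, -0.001, -1.0]]
ft_force: [-6.7, 3.5, -0.9]
time_s: 25.38
position: [0.592, 0.1743, 0.1047]
tool_rot: [[1.0, 0.001, -0.006], [0.001, -1.0, 0.003], [-0.006, -0.003, -1.0]]
ft_force: [-8.8, 7.2, -0.3]
levers off,val,npx {1: (-72.7, 2.58, 63), 2: None, 3: (-76.4, 2.64, 68), 4: (-0.9, 1.32, 62)}
levers off,val,npx {1: None, 2: (-65.9, 2.46, 3232), 3: None, 4: None}
[0.593 0.175]
t 25.475 [0.592 0.174 0.105] F [-8.899  7.523 -0.786]
[[[0.09,0.06,-0.03],[0,0,0]],[[0.06,0.07,0.0],[0,0,0]],[[0.05,0.07,0.0],[0,0,0]]]
```

```bash
python3 -m pendant '[[[0.03,0.08,0],[0,0,0]],[[0.03,0.08,0],[0,0,0]],[[0,0,0],[0,0,0]]]' | head -4
python3 -c "
from h import *
levers('wrist');print(wp(4,48))"
```

```text
time_s: 25.85
position: [0.5929, 0.1718, 0.1048]
tool_rot: [[1.0, 0.003, -0.008], [0.003, -1.0, 0.009], [-0.008, -0.009, -1.0]]
ft_force: [-14.5, 25.0, 0.5]
levers off,val,npx {1: None, 2: (-67.7, 2.49, 3100), 3: None, 4: None}
[ 0.606 -0.023]
```

```bash
python3 -m pendant '[[[-0.05,-0.3,-0.3],[0,0,0]],[[0,0,-1],[0,0,0]],[[0,0.1,-0.85],[0,0,0]],[[0.1,1,0],[0,0,0]],[[0.1,1,0],[0,0,0]],[[0.1,1,0],[0,0,0]],[[0.05,1,0],[0,0,0]],[[0.05,1,0],[0,0,0]]]' | head -4
python3 -m pendant '[[[0,0,0],[0,0,0]]]' | head -2
python3 -c "
from h import *
levers();rows([[*wp(4,48),.106]]+sweep(4,48,-50,.106))"
```

```text
time_s: 26.9
position: [0.6111, -0.0275, 0.1919]
tool_rot: [[1.0, 0.0, 0.001], [0.0, -1.0, -0.0], [0.001, 0.0, -1.0]]
ft_force: [-0.3, 0.4, 0.1]
time_s: 27.02
position: [0.6111, -0.0287, 0.1917]
levers off,val,npx {1: None, 2: (-75.5, 2.63, 64), 3: (-76.4, 2.64, 67), 4: (-0.8, 1.32, 63)}
t 27.075 [ 0.611 -0.027  0.192] F [ 0.118  1.123 -0.068]
[[[-0.13,-0.11,2.14],[0,0,0]],[[-0.18,0.19,0.0],[0,0,0]],[[-0.22,0.15,0.0],[0,0,0]],[[-0.25,0.1,0.0],[0,0,0]],[[-0.26,0.04,0.0],[0,0,0]],[[-0.27,-0.01,0.0],[0,0,0]],[[-0.26,-0.07,0.0],[0,0,0]],[[-0.23,-0.13,0.0],[0,0,0]],[[-0.21,-0.17,0.0],[0,0,0]]]
```

```bash
python3 -m pendant '[[[-0.1,-0.1,0.9],[0,0,0]],[[0,0,0.8],[0,0,0]],[[0,0,0.42],[0,0,0]],[[0,0,0],[0,0,0]]]' | head -4
python3 -m pendant '[[[-0.2,0.19,0],[0,0,0]],[[-0.22,0.15,0],[0,0,0]],[[-0.25,0.1,0],[0,0,0]],[[-0.26,0.04,0],[0,0,0]],[[-0.27,-0.01,0],[0,0,0]],[[-0.26,-0.07,0],[0,0,0]],[[-0.23,-0.13,0],[0,0,0]],[[-0.21,-0.17,0],[0,0,0]]]' | head -4
python3 -m pendant '[[[-0.04,-0.08,0],[0,0,0]],[[-0.03,-0.08,0],[0,0,0]],[[0,0,0],[0,0,0]]]' | head -4
python3 -c "
from h import *
levers('wrist');print(wp(4,-50))"
```

```text
time_s: 27.58
position: [0.6061, -0.0209, 0.1059]
tool_rot: [[1.0, 0.001, -0.002], [0.001, -1.0, 0.001], [-0.002, -0.001, -1.0]]
ft_force: [-0.3, 0.2, 0.7]
time_s: 28.58
position: [0.5322, -0.0276, 0.1081]
tool_rot: [[1.0, -0.001, 0.007], [-0.001, -1.0, -0.003], [0.007, 0.003, -1.0]]
ft_force: [16.8, -10.8, -2.0]
time_s: 28.95
position: [0.532, -0.0259, 0.109]
tool_rot: [[1.0, -0.001, 0.012], [-0.001, -1.0, -0.011], [0.012, 0.011, -1.0]]
ft_force: [12.8, -25.6, -1.9]
levers off,val,npx {1: (-79.7, 2.7, 1968), 2: None, 3: (-76.6, 2.65, 513), 4: (-46.7, 2.12, 1631)}
[ 0.531 -0.027]
```

```bash
python3 -m pendant '[[[0.1,0.3,-0.3],[0,0,0]],[[0,0,-0.9],[0,0,0]],[[0,0,-0.7],[0,0,0]],[[-0.1,-0.5,0],[0,0,0]],[[-0.1,-0.6,0],[0,0,0]],[[-0.1,-0.7,0],[0,0,0]],[[0,0,0],[0,0,0]]]' | head -4
python3 -c "
from h import *
levers();p=[[*(C+.05*u(219-108*i/8)),.135] for i in range(9)];rows(p)
q=cloud(get_image('wrist'));m=(q[...,2]>.165)&(q[...,2]<.195)&(np.hypot(q[...,0]-.52,q[...,1]-.075)<.03);print(m.sum(),q[m].mean(0) if m.any() else 0)"
```

```text
time_s: 29.88
position: [0.5183, 0.0421, 0.1821]
tool_rot: [[1.0, 0.003, -0.002], [0.003, -1.0, 0.0], [-0.002, -0.0, -1.0]]
ft_force: [-0.4, -0.7, -0.3]
levers off,val,npx {1: (-72.6, 2.58, 63), 2: (-75.2, 2.62, 65), 3: (-75.9, 2.63, 56), 4: None}
t 29.925 [0.519 0.041 0.182] F [-0.491 -0.185 -0.208]
[[[0.11,-0.04,1.18],[0,0,0]],[[-0.16,-0.25,0.0],[0,0,0]],[[-0.09,-0.27,0.0],[0,0,0]],[[-0.03,-0.3,0.0],[0,0,0]],[[0.05,-0.29,0.0],[0,0,0]],[[0.11,-0.27,0.0],[0,0,0]],[[0.17,-0.24,0.0],[0,0,0]],[[0.22,-0.19,0.0],[0,0,0]],[[0.26,-0.14,0.0],[0,0,0]]]
1447 [0.524 0.071 0.183]
```

Lever 4's final push position and force mirror lever 2's, which reads 2.62, so it is at its stop too. Now the vent.

```bash
python3 -m pendant '[[[0.1,-0.03,0.6],[0,0,0]],[[0,0,0.58],[0,0,0]],[[0,0,0],[0,0,0]]]' | head -4
python3 -m pendant '[[[-0.16,-0.25,0],[0,0,0]],[[-0.09,-0.27,0],[0,0,0]],[[-0.03,-0.3,0],[0,0,0]],[[0.05,-0.29,0],[0,0,0]],[[0.11,-0.27,0],[0,0,0]],[[0.17,-0.24,0],[0,0,0]],[[0.22,-0.19,0],[0,0,0]],[[0.26,-0.14,0],[0,0,0]]]' | head -4
python3 -m pendant '[[[0,0,0],[0,0,0]]]' | head -4
python3 -c "
from h import *
print(C+.05*u(111));levers()
q=cloud(get_image('wrist'));m=(q[...,2]>.175)&(q[...,2]<.19)&(np.hypot(q[...,0]-.562,q[...,1]-.12)<.05);print(m.sum(),q[m].mean(0),q[m].min(0),q[m].max(0))"
```

```text
time_s: 30.35
position: [0.5227, 0.0408, 0.1341]
tool_rot: [[1.0, -0.001, -0.004], [-0.001, -1.0, 0.0], [-0.004, -0.0, -1.0]]
ft_force: [-0.1, -0.4, 1.5]
time_s: 31.35
position: [0.5432, 0.1192, 0.1348]
tool_rot: [[1.0, 0.001, -0.006], [0.001, -1.0, -0.002], [-0.006, 0.002, -1.0]]
ft_force: [-28.0, -18.9, 3.6]
time_s: 31.48
position: [0.5424, 0.1188, 0.1348]
tool_rot: [[1.0, 0.0, -0.008], [0.0, -1.0, -0.002], [-0.008, 0.002, -1.0]]
ft_force: [-15.6, -8.0, 5.8]
[0.544 0.121]
levers off,val,npx {1: (-72.6, 2.58, 63), 2: None, 3: (-78.0, 2.67, 37), 4: (-73.8, 2.6, 62)}
3081 [0.561 0.114 0.184] [0.549 0.07  0.175] [0.57  0.139 0.19 ]
```

```bash
python3 -m pendant '[[[-0.3,0,0],[0,0,0]],[[0,0,-0.9],[0,0,0]],[[0,0,-1],[0,0,0]],[[-0.9,0.4,-0.3],[0,0,0]],[[-0.9,0.9,0],[0,0,0]],[[-0.9,1,0],[0,0,0]],[[-0.3,1,0],[0,0,0]],[[0,1,0],[0,0,0]]]' | head -4
python3 -m pendant '[[[0,1,0],[0,0,0]],[[0,1,0],[0,0,0]],[[0,1,0],[0,0,0]],[[0,1,0],[0,0,0]],[[0,0,0],[0,0,0]]]' | head -2
python3 - <<'E'
from h import *
levers();d=get_image('top');P=cloud(d)
r=np.hypot(P[...,0]-C[0],P[...,1]-C[1]);m=(r<.08)&(abs(P[...,2]-.125)<.006);q=P[m];A=np.c_[q[:,:2]-C,np.ones(len(q))];print('lid plane',np.linalg.lstsq(A,q[:,2],rcond=None)[0])
m=(r>.03)&(r<.075)&(P[...,2]>.174)&(P[...,2]<.2);q=P[m].mean(0)[:2]-C;print('vent dir',np.degrees(np.arctan2(q[1],q[0])),m.sum())
cv2.imwrite('pics/g.png',cv2.resize(d['img'][150:270,120:280],(800,600),interpolation=cv2.INTER_CUBIC))
E
```

```text
time_s: 32.58
position: [0.4126, -0.0534, 0.2242]
tool_rot: [[1.0, 0.0, 0.002], [0.0, -1.0, 0.0], [0.002, -0.0, -1.0]]
ft_force: [1.2, -0.3, 0.4]
time_s: 33.2
position: [0.4133, -0.2146, 0.2233]
levers off,val,npx {1: (-72.5, 2.57, 64), 2: (-75.4, 2.63, 66), 3: (-76.5, 2.64, 67), 4: (-73.9, 2.6, 61)}
lid plane [ 0.002 -0.003  0.124]
vent dir 91.9535459263505 74
```

View pics/g.png

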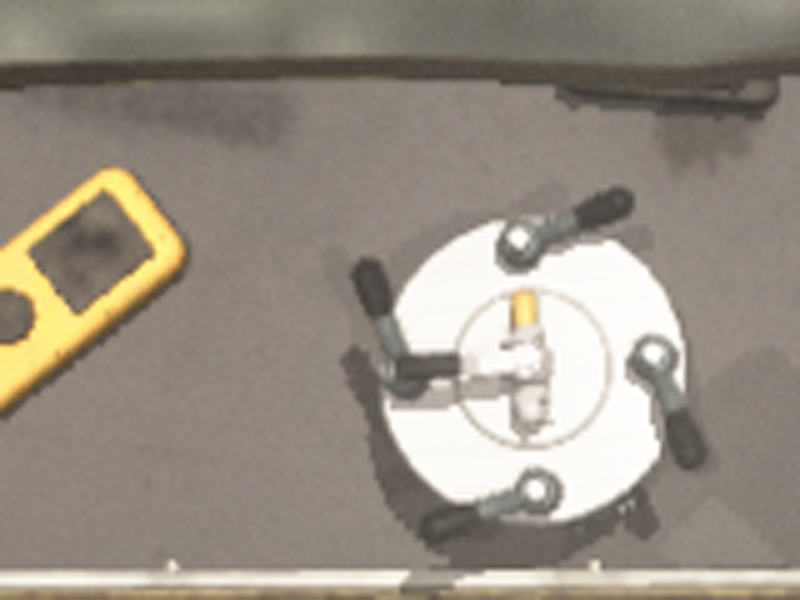

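The picture shows all four levers at their stops and the vent handle across the valve, pointing left at (425,365). The lid is level at 124 mm and the meter hasn't moved.

```bash
python3 -c "
from rig import *
print(close_job())"
```

```text
the job is handed in; nothing more can be done
None
```

The job is handed in at about 33 s: all four levers were turned crosswise in two passes to their stops (2.57 to 2.64 rad measured), the lid reads level at about 124 mm, the vent was shut last and stands across the valve, and the arm is clear; no verdict was returned.

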